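# Charge the ball mill and seat its keyed drive shaft

## Robot

A 7-joint arm with a two-finger parallel gripper is mounted at the origin on the work surface. World frame = base frame: x ahead of the robot, y to its left, z up, the work surface at z = 0. Lengths are in m, angles in rad, forces in N, time in s.
With the tool pointing down it reaches from about 0.4 to 0.85 m from the base axis. Payload 10.4 kg.
Tool frame: the origin (TCP) lies at the centre of the arm's flange, where the gripper is bolted on; the fingertips stand 173 mm ahead of it and the grasp point (between the pads) lies 155 mm ahead of it (manip.nose_length is the distance from the TCP to the fingertips, in m); z points along the fingers, x is the direction in which the jaws open and shut, and the axes are right-handed (so a half turn about z gives the same grasp; the last joint's range is limited). The gripper opens to 85 mm and grips with 20 to 120 N. Pads are 22 mm wide; open, the fingers measure 114 mm over their backs; the gripper's body (76 mm by 85 mm) begins 54 mm behind the grasp point. The pads swing forward as they close: fully open they stand 13 mm farther back than shut.
Start: joints at [1.177, 0.332, -0.065, 1.46, 0.022, 1.35, -0.088], TCP at [0.226, -0.583, 0.405] pointing down, gripper open.
Joint ranges: [-2.6, 2.6], [-0.5, 2.12], [-1.47, 1.34], [0.16, 2.42], [-1.27, 4.41], [0.06, 2.06], [-2.6, 2.6]. Speed limits (rad/s): [2.22, 2.22, 2.79, 2.79, 3.14, 3.14, 3.14].

## Interface

Orientations are given as a unit quaternion [x, y, z, w].
In Python, from workcell import status, cams, order, manip gives the robot as it stands.
- The arm moves only by the tool servo_tool, never from a script. Its argument "motion" is a list that holds one entry, the list of rows, each a list of 6 numbers: the shift along the tool's x, y, z in units of 50 mm (1.0 is 50 mm), then the turn, a rotation vector about the tool's x, y, z in units of 5 degrees (1.0 is 5 degrees). In form: [[[x, y, z, ax, ay, az], ...]]. A call has 1 to 12 rows; each row shifts and turns the pose as measured when the row begins, along the tool's axes as they then stand; what a row does not reach is not made up. A row lasts 1/10 s, in which the tool goes at most 50 mm and 8.59 degrees, less where a joint would pass 70% of its speed; a pose out of reach is approached as far as the arm can. A call is refused whole if a number of a shift passes 1 or a number of a turn 1, either way. A call with a gripper value outside its range is refused whole. "jaw" is the closure in counts, from 0 (fully open) to 255 (shut), set as the call begins (left out, the last holds). The fingers move at their own pace and stop on an object; "force" is the grip in N (left out, the last holds). Time passes only in rows, so rows that do not move let the fingers close. It gives the time, the measured TCP pose, the force and the opening at its end, in the units of the state.
- status.get_obs(): the state, without advancing time (a new reading comes with each control period).
- cams.camera(name): name is "side" or "top"; returns a dict with "color" (384x512x3 uint8, red, green, blue), "vertical_fov" (degrees; the focal length in pixels is half the picture's height over the tangent of half this angle, whatever the lens; pixels are square), "cx", "cy" (the principal point, pixels), "extrinsics" (4x4, takes a point from camera to world coordinates). Camera axes: x right, y down, z forward; pixel columns grow to the right and rows downward; lengths in m; the calibration is good to about 2 mm. A picture is of the moment at which its call begins. There is no depth.
- order.hand_in(): hands the job in, once; it reports no verdict.
The state is a dict: "clock": time; "joint_pos": joint angles; "joint_velocities": joint speeds; "tau": joint torques, N m; "position": TCP position; "ee_rot": TCP orientation; "ft_force": force on the tool from outside, world axes, zero at the start; "torque": the same for the moment, N m; "grip_width": opening from 0.0 (shut) to 1.0 (fully open).
Only numpy, scipy, OpenCV 4.12 (cv2) and the standard library are available. Lean on these libraries where they do the work, as an engineer would, in place of code of your own. Each camera call takes 0.05 s, during which the arm holds its last target.

## Task

Pour all four white grinding balls from the metal scoop through the funnel into the glass jar of the blue ball mill, then set the scoop back down upright on the bench and let go of it. After that, take the keyed drive shaft out of its blue stand, put it nose down into the mill's hub, turn it under a light push until its keys slip into the keyways, and keep pushing against the spring until its collar is down on the hub. Finish while still gripping the shaft and holding it fully home against the spring (so that a colleague can fit the locking pin), and do not knock over the glass bottles or the beaker.

Things in the scene. Friction and masses are not known exactly. Their poses are not given: they have to be found in the camera images.
- mill: The ball mill, fixed; its place varies. Blue base 160 x 320 x 20 mm (x, y, z), origin at the centre of its underside. Glass jar under an aluminium funnel on its +y side, round steel hub on its -y side. A grey gear housing, top 50 mm above the bench, stands 27 to 77 mm in +x of the hub's axis. A 12 mm post holds the funnel from +x, below its rim.
- funnel_mouth (a point): Centre of the funnel's mouth, level with the rim, 131 mm above the bench. Mouth 129 mm wide inside (136 mm outside), a 16 mm straight collar and then a 42 degree cone to a 40 mm throat straight above the jar.
- jar (a point): Centre of the glass jar's inner floor, 25 mm above the bench; the jar is 40 mm wide inside and 50 mm deep below the throat.
- hub_mouth (a point): Centre of the hub's bore at its flat top face, 75 mm above the bench; axes as the mill's. Hub 56 mm wide, bore 17.5 mm, two opposite keyways 9.5 mm wide reaching 14 mm from the axis, white lines beside them. Their angle is NOT reported: within 35 degrees either way of the mill's x axis; look, or turn the shaft under 3 to 10 N till it drops. The hub itself turns only against 0.3 N m.
- plunger (a joint): Spring plunger in the bore, 0 = up, its top 40 mm below the hub's top face; grows (m) as the shaft presses it down. It pushes back with 4 N at first touch and 10 N at 0.010, where the shaft's collar meets the hub. It lifts the shaft when this is not held down.
- shaft_grip (a point): Drive shaft (0.2 kg, z up along it): point in its orange tab on the axis, 24 mm above the collar's top. Tab 36 x 14 x 42 mm (x, y, z), its top 18 mm above this point. Collar 32 mm wide, 6 mm thick, underside 30 mm below this point; a 14 mm round shank runs below it. At the start the shaft hangs upright by its collar in the stand, 55 mm above the bench.
- shaft_nose (a point): Tip of the shaft, 80 mm below shaft_grip; last 8 mm tapered to 7 mm wide. Two opposite brass keys point along the shaft's +x and -x (the tab's long side), 6 mm wide, out to 12 mm from the axis, 18 to 40 mm above the tip: they meet the hub's top face with the tip 18 mm in, and the shaft is home (collar on the hub) with the tip 50 mm in.
- stand: Blue block 80 x 80 x 55 mm with a 28 mm hole through its middle in which the shaft hangs; fixed for the run; origin at the centre of its underside.
- scoop_grip (a point): Middle of the metal scoop's upright orange grip tab, 70 mm above the scoop's flat underside; tab 37 x 14 mm (x, y), its top 22 mm above this point. Scoop 0.16 kg, underside 137 x 46 mm, from 18 mm in +x to 118 mm in -x of this point; it pours along its -x. Back wall of the trough 52 mm high, 18.5 mm in -x of this point.
- scoop_lip (a point): Middle of the scoop's open pouring lip, 118.5 mm in -x and 35 mm below scoop_grip. Trough 98 mm long, 40 mm wide inside, sides 52 mm high, its floor rising 12 degrees towards the lip: the balls stay at the back while the scoop is level, and tipping the lip down 35 to 45 degrees empties it.
- ball1_center (a point): One of four identical white ceramic grinding balls, 16 mm in diameter, 11 g (centre of the ball). They start together in the scoop.
- ball2_center (a point): One of four identical white ceramic grinding balls, 16 mm in diameter, 11 g (centre of the ball). They start together in the scoop.
- ball3_center (a point): One of four identical white ceramic grinding balls, 16 mm in diameter, 11 g (centre of the ball). They start together in the scoop.
- ball4_center (a point): One of four identical white ceramic grinding balls, 16 mm in diameter, 11 g (centre of the ball). They start together in the scoop.
- dropper_amber: Amber glass dropper bottle, 52 mm wide and 114 mm tall, red rubber top, a bystander (origin: centre of its underside).
- dropper_green: Green glass dropper bottle, 52 mm wide and 114 mm tall, red rubber top, a bystander (origin: centre of its underside).
- beaker: Empty glass beaker, 68 mm wide and 85 mm tall, a bystander beyond the mill (origin: centre of its underside).
Things that resemble listed ones, but are neither listed nor needed, are in the scene too. Leave any pink look-alike of the part that bears shaft_grip alone. Of the things that look like the part that bears scoop_grip, take the one that is farthest to the robot's left at the start.

How it is judged:
On the way, in this order (a step that is already met when the one before it is completed fails the run):
1. all four balls lie in the mill's glass jar (horizontal distance between each of ball1_center, ball2_center, ball3_center, ball4_center and jar below 0.022 m and z of ball1_center in the frame of mill between 0.02 and 0.072 m and z of ball2_center in the frame of mill between 0.02 and 0.072 m and z of ball3_center in the frame of mill between 0.02 and 0.072 m and z of ball4_center in the frame of mill between 0.02 and 0.072 m), for 0.2 s.
2. the scoop stands upright on the bench, let go (height (world z) of scoop_grip between 0.062 and 0.078 m and angle between scoop_grip's own z axis and vertical below 0.12 rad and contact force between scoop and the fingers below 0.1 N and contact force between scoop and mill below 0.1 N), for 0.2 s.
3. the keyed shaft is pushed home in the hub against its spring (value of joint plunger above 0.007 m and horizontal distance between shaft_grip and hub_mouth below 0.008 m and angle between shaft_grip's own z axis and vertical below 0.12 rad and z of shaft_grip in the frame of mill below 0.108 m), for 0.2 s.
At the end, for the whole second after the job is handed in: All four balls in the jar (centres below 72 mm over the bench, within 22 mm of its axis); scoop upright (within 7 degrees) on the bench, not touched; shaft upright in the hub, its collar within 3 mm of the hub's top and the plunger pressed more than 7 mm; fingers still gripping the shaft (all of step 1 and all of step 2 and all of step 3 and contact force between shaft and the fingers above 2 N); the arm keeps its last pose, push and grip.
It fails at once if the amber bottle is knocked over (angle between dropper_amber's own z axis and vertical above 0.6 rad).
It fails at once if the green bottle is knocked over (angle between dropper_green's own z axis and vertical above 0.6 rad).
It fails at once if the beaker is knocked over (angle between beaker's own z axis and vertical above 0.6 rad).
It also fails if it takes over 72 s, if anything falls off the work surface, if the arm or the gripper's body presses on something with over 40 N, if the wrist force passes 120 N, or if a joint passes its speed limit or range.

## Working session

There is one attempt and no reset: what is moved stays moved. The work goes in short steps, Python scripts to look and compute and a tool call to move; the robot and the scene stay as the last step left them, time stands still between calls to the robot, and variables do not carry over. Pictures are saved under pics/ and viewed, and the job is handed in when it is done.

Besides the shell and the picture viewer there is one more tool, called as name(argument=value, ...) on one line, values as JSON. servo_tool: Moves the arm, as the interface text tells. Its arguments: {"type":"object","properties":{"motion":{"type":"array","items":{"type":"array","items":{"type":"array","items":{"type":"number"}}}},"jaw":{"type":"number"},"force":{"type":"number"}},"required":["motion"]}

```bash
ls; mkdir -p pics; python3 - <<'E'
from workcell import status, cams, order, manip
import cv2
print(status.get_obs()); print(manip.nose_length)
for n in("side","top"):
    c=cams.camera(n); cv2.imwrite(f"pics/{n}0.png",c["color"][:,:,::-1]); print(n,c["vertical_fov"],c["cx"],c["cy"],c["extrinsics"])
E
```

```text
pics
{'clock': 0.0, 'joint_pos': array([ 1.17739937,  0.33285639, -0.06469148,  1.46097508,  0.02155421,
        1.34990042, -0.08847799]), 'joint_velocities': array([ 2.25013101e-04, -8.48652090e-05, -8.51556162e-04,  7.15108475e-04,
       -6.27831777e-04,  2.43628166e-04, -4.70410388e-04]), 'tau': array([-5.03022020e-04, -6.25452304e+01,  4.87470848e-02, -3.91602874e+01,
        1.62771478e-02,  1.00472782e-02,  5.38464633e-05]), 'position': array([ 0.2264306 , -0.58238948,  0.40390927]), 'ee_rot': array([ 8.25342803e-01, -5.64631504e-01, -6.04340068e-04, -3.97047647e-04]), 'ft_force': array([-0.11347597,  0.4476833 , -1.04274426]), 'torque': array([-0.01054833, -0.02725235,  0.01914797]), 'grip_width': 1.0012698529679085}
0.1734
side 54.51658050058966 252.94241018130538 196.1539575938059 [[-0.81413706 -0.40470898  0.41640303  0.08169536]
 [-0.58066103  0.57196992 -0.57938172  0.59268966]
 [-0.00368902 -0.71348514 -0.70066065  0.86888825]
 [ 0.          0.          0.          1.        ]]
top 51.56417060798101 260.0804694710365 195.93875720677312 [[ 0.0169537  -0.99114359  0.13170786  0.3596147 ]
 [-0.99971426 -0.01458346  0.01894005 -0.0621877 ]
 [-0.01685156 -0.13199133 -0.99110762  1.53851867]
 [ 0.          0.          0.          1.        ]]
```

View pics/side0.png

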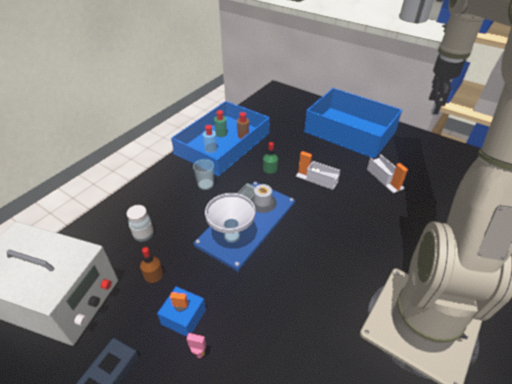

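View pics/top0.png

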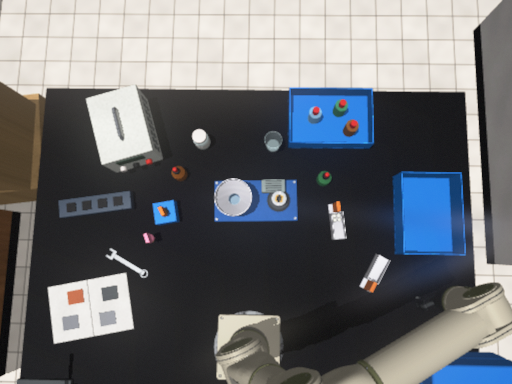

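```bash
cat > h.py <<'E'
import numpy as np, cv2
from workcell import status, cams, order, manip
from scipy.spatial.transform import Rotation as R
def K(c):
    h=c["color"].shape[0]; f=h/2/np.tan(np.radians(c["vertical_fov"]/2)); return f,c["cx"],c["cy"]
def ray(c,u,v):
    f,cx,cy=K(c);E=np.array(c["extrinsics"]); d=E[:3,:3]@np.array([(u-cx)/f,(v-cy)/f,1]); return E[:3,3],d
def atz(c,u,v,z):
    o,d=ray(c,u,v); return o+d*(z-o[2])/d[2]
def proj(c,p):
    f,cx,cy=K(c);E=np.array(c["extrinsics"]); q=E[:3,:3].T@(np.asarray(p,float)-E[:3,3]); return np.array([cx+f*q[0]/q[2],cy+f*q[1]/q[2]])
def crop(c,name,u0,v0,u1,v1,s):
    im=c["color"][v0:v1,u0:u1,::-1]; im=cv2.resize(im,None,fx=s,fy=s,interpolation=cv2.INTER_CUBIC)
    for u in range((u0//10+1)*10,u1,10):
        cv2.line(im,((u-u0)*s,0),((u-u0)*s,6),(0,255,255),1)
        if u%20==0: cv2.putText(im,str(u),((u-u0)*s-10,18),0,.4,(0,255,255),1)
    for v in range((v0//10+1)*10,v1,10):
        cv2.line(im,(0,(v-v0)*s),(6,(v-v0)*s),(0,255,255),1)
        if v%20==0: cv2.putText(im,str(v),(8,(v-v0)*s+4),0,.4,(0,255,255),1)
    cv2.imwrite("pics/"+name,im)
def tri(c1,p1,c2,p2):
    o1,d1=ray(c1,*p1);o2,d2=ray(c2,*p2);A=np.stack([d1,-d2],1);t=np.linalg.lstsq(A,o2-o1,rcond=None)[0]
    a=o1+d1*t[0];b=o2+d2*t[1];return (a+b)/2,np.linalg.norm(a-b)
E
python3 - <<'E'
from h import *
t=cams.camera("top");s=cams.camera("side")
crop(t,"t1.png",205,170,305,225,8)
crop(t,"t2.png",310,165,400,300,4)
crop(t,"t3.png",140,160,195,250,6)
crop(s,"s1.png",180,165,300,270,6)
crop(s,"s2.png",285,140,415,200,6)
crop(s,"s3.png",130,240,220,360,5)
E
```

```text
(no output)
```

View pics/t1.png

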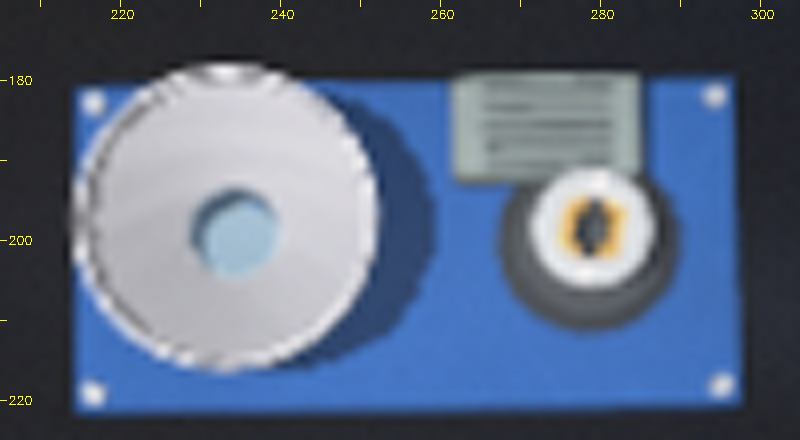

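View pics/t2.png

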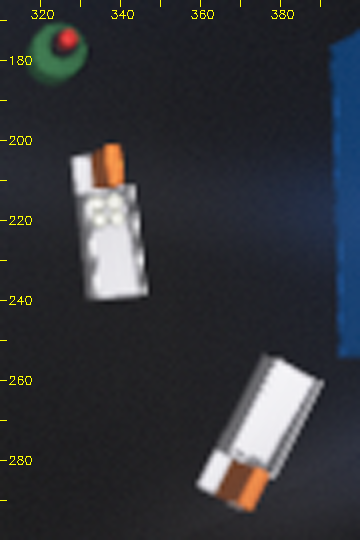

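View pics/t3.png

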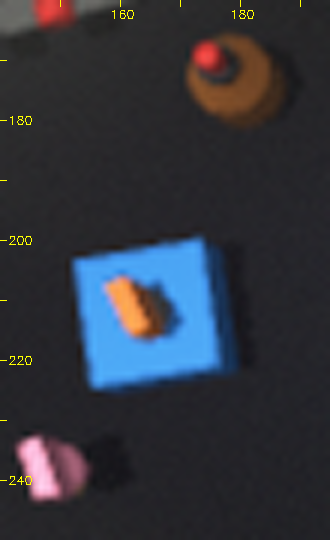

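View pics/s1.png

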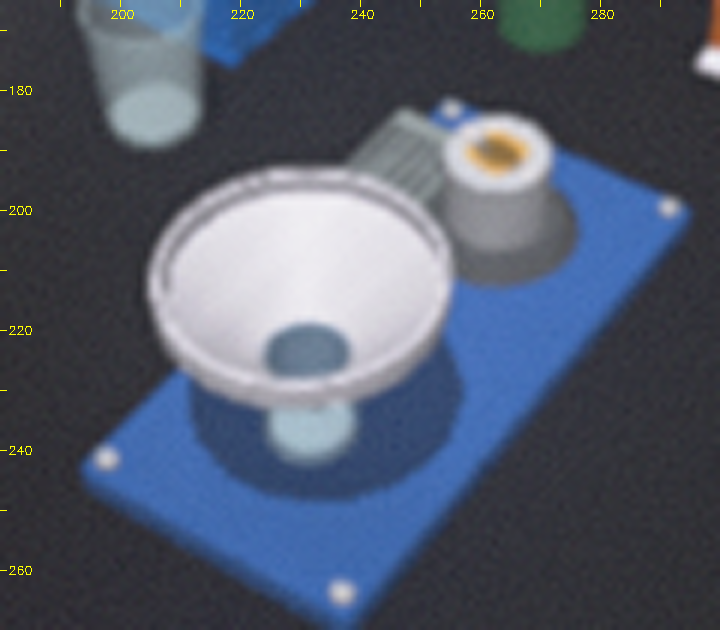

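View pics/s2.png

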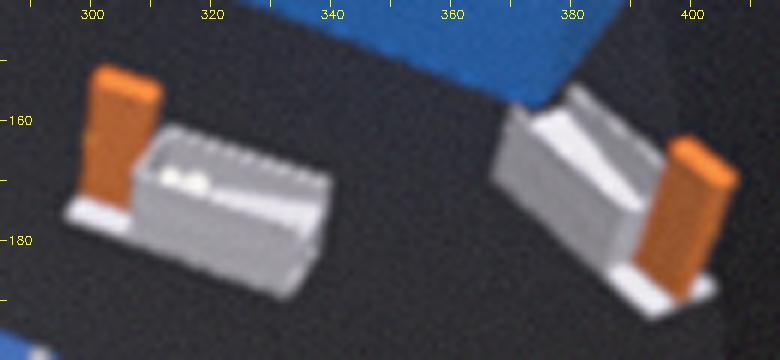

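View pics/s3.png

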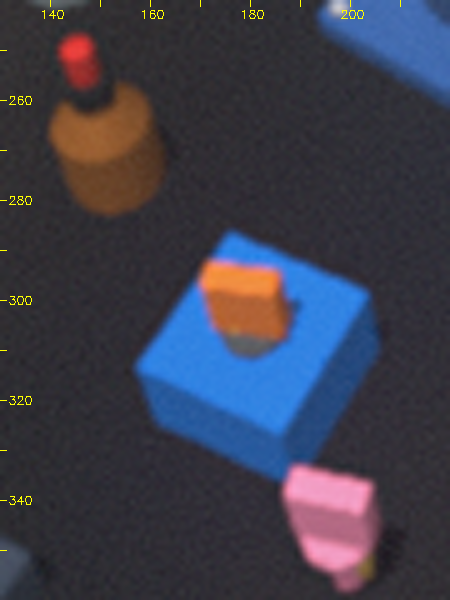

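```bash
python3 - <<'E'
from h import *
np.set_printoptions(precision=4,suppress=True)
t=cams.camera("top");s=cams.camera("side")
def T(n,u,v,z): print(n,atz(t,u,v,z))
def S(n,u,v,z): print("  side",n,atz(s,u,v,z))
T("funnel",233.2,197.2,.131);S("funnel",230,211.5,.131)
T("hub",278.7,198.5,.075);S("hub",262.7,190.3,.075)
for a in[(214.5,181),(296.5,180),(298,220.5),(214.5,221.5)]:T("base",*a,.02)
T("screwTL",216.5,183,.02);T("screwTR",294.3,182.2,.02);T("screwBR",295,218.3,.02);T("BL",216.5,219.3,.02)
T("tabtop",338.4,206.4,.092);T("tabN",337.9,201.2,.092);T("tabF",339.2,211.6,.092)
S("tabtop",306.3,153.6,.092)
T("troughBL rim",342.5-.0,239,.04)
for a in[(152,203),(173.5,199.5),(177,221),(155.5,225)]:T("stand",*a,.055)
T("shafttop",161.8,211,.103);S("shafttop",178.5,296,.103)
T("shaftA",159.3,206.5,.103);T("shaftB",164.5,215.5,.103)
T("amber",178,173,.06);T("green",326.5,178,.06);T("beaker",273,142,.04)
print(tri(t,(278.7,198.5),s,(262.7,190.3)),tri(t,(338.4,206.4),s,(306.3,153.6)),tri(t,(161.8,211),s,(178.5,296)))
E
```

```text
funnel [0.5407 0.0607 0.131 ]
  side funnel [0.5365 0.0669 0.131 ]
hub [ 0.5455 -0.1034  0.075 ]
  side hub [ 0.5439 -0.1022  0.075 ]
base [0.6173 0.1448 0.02  ]
base [ 0.6257 -0.173   0.02  ]
base [ 0.469  -0.1795  0.02  ]
base [0.4601 0.1397 0.02  ]
screwTL [0.6095 0.1367 0.02  ]
screwTR [ 0.6169 -0.1646  0.02  ]
screwBR [ 0.4772 -0.168   0.02  ]
BL [0.4687 0.1323 0.02  ]
tabtop [ 0.5176 -0.3208  0.092 ]
tabN [ 0.5366 -0.3192  0.092 ]
tabF [ 0.4986 -0.3236  0.092 ]
  side tabtop [ 0.5155 -0.3197  0.092 ]
troughBL rim [ 0.401  -0.3443  0.04  ]
stand [0.5239 0.3736 0.055 ]
stand [0.5384 0.2928 0.055 ]
stand [0.4574 0.2759 0.055 ]
stand [0.4412 0.3561 0.055 ]
shafttop [0.4898 0.3221 0.103 ]
  side shafttop [0.4862 0.3261 0.103 ]
shaftA [0.5061 0.3321 0.103 ]
shaftB [0.4735 0.3115 0.103 ]
amber [0.6393 0.2791 0.06  ]
green [ 0.6279 -0.2829  0.06  ]
beaker [ 0.7701 -0.08    0.04  ]
(array([ 0.5454, -0.1037,  0.0731]), np.float64(0.0008687298281430999)) (array([ 0.5171, -0.3214,  0.0903]), np.float64(0.001426710846351794)) (array([0.4902, 0.3238, 0.096 ]), np.float64(0.0006334851586493309))
```

```bash
cat >> h.py <<'E'
np.set_printoptions(precision=3,suppress=True)
def down(yaw):  # tool z down, tool x along world angle yaw
    x=np.array([np.cos(yaw),np.sin(yaw),0]);z=np.array([0,0,-1.]);return np.stack([x,np.cross(z,x),z],1)
def cur():
    o=status.get_obs();return np.array(o["position"]),R.from_quat(o["ee_rot"]).as_matrix(),o
def delta(P,Rt):
    p,r,o=cur(); q=R.from_matrix(r)
    print("clock",round(o["clock"],2),"p",p,"xyaw",np.degrees(np.arctan2(r[1,0],r[0,0])),"tilt z",r[:,2],"grip",round(o["grip_width"],3),"F",o["ft_force"],"M",o["torque"])
    print("shift units now-frame",r.T@(P-p)/.05,"turn units",R.from_matrix(r.T@Rt).as_rotvec(degrees=True)/5,"shift in target frame",Rt.T@(P-p)/.05)
E
python3 - <<'E'
from h import *
for b in (90,-90): delta(np.array([.5176,-.3208,.075+.155+.07]),down(np.radians(6.3+b)))
s=cams.camera("side")
print(atz(s,171.5,294.7,.103),atz(s,185.5,296.5,.103))
print(cur()[2]["joint_pos"])
E
```

```text
clock 0.3 p [ 0.226 -0.582  0.404] xyaw -68.75542070654473 tilt z [-0.  0. -1.] grip 0.997 F [ 0.221 -0.155  0.456] M [-0.02   0.056  0.035]
shift units now-frame [-2.767 -7.324  2.09 ] turn units [ -0.007   0.001 -33.011] shift in target frame [4.563 6.362 2.089]
clock 0.3 p [ 0.226 -0.582  0.404] xyaw -68.75542070654473 tilt z [-0.  0. -1.] grip 0.997 F [ 0.221 -0.155  0.456] M [-0.02   0.056  0.035]
shift units now-frame [-2.767 -7.324  2.09 ] turn units [0.001 0.005 2.989] shift in target frame [-4.563 -6.362  2.089]
[0.502 0.333 0.103] [0.472 0.318 0.103]
[ 1.177  0.332 -0.065  1.46   0.022  1.35  -0.089]
```

servo_tool(motion=[[[0,0,0,0,0,1],[-0.3,-0.7,0,0,0,1],[-0.5,-0.8,0.2,0,0,1],[-0.6,-0.8,0.2,0,0,0],[-0.6,-0.8,0.3,0,0,0],[-0.6,-0.8,0.3,0,0,0],[-0.6,-0.8,0.3,0,0,0],[-0.6,-0.8,0.3,0,0,0],[-0.4,-0.6,0.2,0,0,0],[-0.2,-0.2,0,0,0,0],[0,0,0,0,0,0]]], jaw=0)

```text
clock: 1.45
position: [0.5097, -0.3252, 0.3149]
ee_rot: [0.739, -0.674, 0.001, 0.001]
ft_force: [-0.9, -0.6, 0.8]
grip_width: 0.999
```

```bash
python3 - <<'E'
from h import *
delta(np.array([.5176,-.3208,.075+.155]),down(np.radians(6.3-90)))
E
```

```text
clock 1.45 p [ 0.51  -0.325  0.315] xyaw -84.70284040431255 tilt z [ 0.    -0.002 -1.   ] grip 0.999 F [-0.875 -0.599  0.771] M [-0.027  0.012  0.014]
shift units now-frame [-0.078 -0.165  1.698] turn units [ 0.001 -0.028 -0.201] shift in target frame [-0.071 -0.166  1.698]
```

servo_tool(motion=[[[-0.08,-0.17,0.3,0,0,-0.2],[0,0,0.3,0,0,0],[0,0,0,0,0,0]]])

```text
clock: 1.75
position: [0.5159, -0.3238, 0.2829]
ee_rot: [0.744, -0.668, 0.001, 0.002]
ft_force: [-0.1, -0.6, 0.1]
grip_width: 1.001
```

```bash
python3 - <<'E'
from h import *
delta(np.array([.5176,-.3208,.075+.155]),down(np.radians(6.3-90)))
s=cams.camera("side");t=cams.camera("top")
crop(s,"s4.png",260,90,360,200,5);crop(t,"t4.png",290,170,380,250,6)
E
```

```text
clock 1.75 p [ 0.516 -0.324  0.283] xyaw -83.86940240165859 tilt z [-0.    -0.005 -1.   ] grip 1.001 F [-0.125 -0.571  0.137] M [-0.068  0.063 -0.015]
shift units now-frame [-0.062 -0.041  1.058] turn units [ 0.011 -0.054 -0.034] shift in target frame [-0.057 -0.041  1.059]
```

View pics/s4.png

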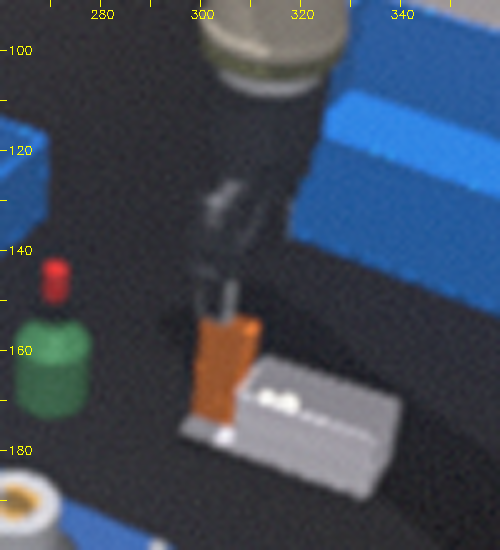

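View pics/t4.png

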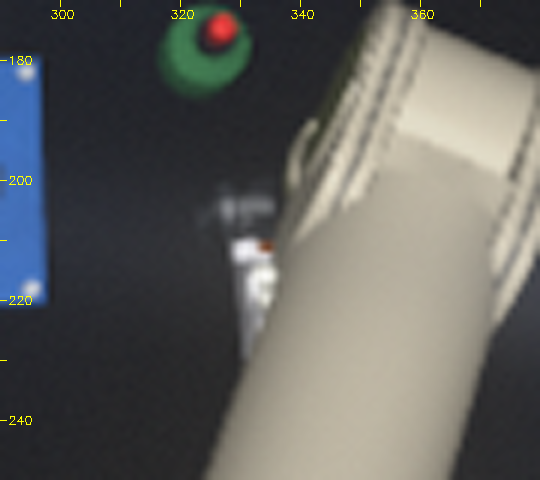

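servo_tool(motion=[[[-0.06,-0.04,0.4,0,0,0],[0,0,0.4,0,0,0],[0,0,0.25,0,0,0],[0,0,0,0,0,0]]])

```text
clock: 2.25
position: [0.5172, -0.3244, 0.2335]
ee_rot: [0.742, -0.67, 0.005, 0.002]
ft_force: [-0.5, 0.4, 0.6]
grip_width: 1.001
```

```bash
python3 - <<'E'
from h import *
delta(np.array([.5176,-.3208,.075+.155]),down(np.radians(6.3-90)))
E
```

```text
clock 2.25 p [ 0.517 -0.324  0.234] xyaw -84.17268723929213 tilt z [ 0.005 -0.009 -1.   ] grip 1.001 F [-0.516  0.359  0.577] M [ 0.009  0.027 -0.023]
shift units now-frame [-0.072 -0.015  0.07 ] turn units [-0.046 -0.11  -0.094] shift in target frame [-0.071 -0.016  0.07 ]
```

servo_tool(motion=[[[-0.07,0,0.07,-0.05,-0.11,-0.09],[0,0,0,0,0,0]]])

```text
clock: 2.45
position: [0.5169, -0.3215, 0.2311]
ee_rot: [0.745, -0.667, 0.0, -0.0]
ft_force: [0.2, 0.3, -0.6]
grip_width: 0.999
```

servo_tool(motion=[[[0,0,0,0,0,0],[0,0,0,0,0,0],[0,0,0,0,0,0],[0,0,0,0,0,0],[0,0,0,0,0,0],[0,0,0,0,0,0],[0,0,0,0,0,0],[0,0,0,0,0,0]]], jaw=255, force=60)

```text
clock: 3.25
position: [0.5177, -0.3218, 0.2337]
ee_rot: [0.745, -0.667, 0.002, -0.0]
ft_force: [-0.8, -0.4, 0.9]
grip_width: 0.152
```

```bash
python3 - <<'E'
from h import *
delta(np.array([.5176,-.3208,.075+.155]),down(np.radians(6.3-90)))
s=cams.camera("side")
crop(s,"s5.png",260,90,360,200,5)
E
```

```text
clock 3.25 p [ 0.518 -0.322  0.234] xyaw -83.73864115027105 tilt z [ 0.004 -0.002 -1.   ] grip 0.152 F [-0.819 -0.375  0.857] M [0.005 0.029 0.005]
shift units now-frame [-0.021 -0.001  0.074] turn units [-0.039 -0.028 -0.008] shift in target frame [-0.02  -0.001  0.074]
```

View pics/s5.png

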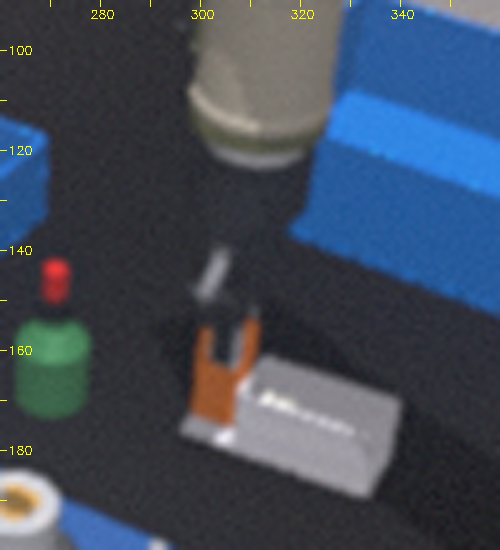

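servo_tool(motion=[[[0,0,-0.1,0,0,0],[0,0,-0.3,0,0,0],[0,0,-0.5,0,0,0],[0,0,-0.6,0,0,0],[0,0,-0.6,0,0,0],[0,0,-0.6,0,0,0],[0,0,-0.5,0,0,0],[0,0,-0.3,0,0,0],[0,0,-0.1,0,0,0],[0,0,0,0,0,0]]])

```text
clock: 4.3
position: [0.5155, -0.3203, 0.4282]
ee_rot: [0.745, -0.667, 0.002, -0.001]
ft_force: [-0.2, 0.1, -1.9]
grip_width: 0.156
```

```bash
python3 - <<'E'
from h import *
delta(np.array([.673,.076,.41]),down(np.radians(6.3-90)))
s=cams.camera("side");crop(s,"s6.png",220,60,370,200,5)
E
```

```text
clock 4.3 p [ 0.515 -0.32   0.428] xyaw -83.7017958639587 tilt z [ 0.004 -0.002 -1.   ] grip 0.156 F [-0.156  0.108 -1.896] M [ 0.051 -0.102 -0.02 ]
shift units now-frame [-7.534 -4.     0.362] turn units [-0.047 -0.027 -0.   ] shift in target frame [-7.533 -4.002  0.364]
```

View pics/s6.png

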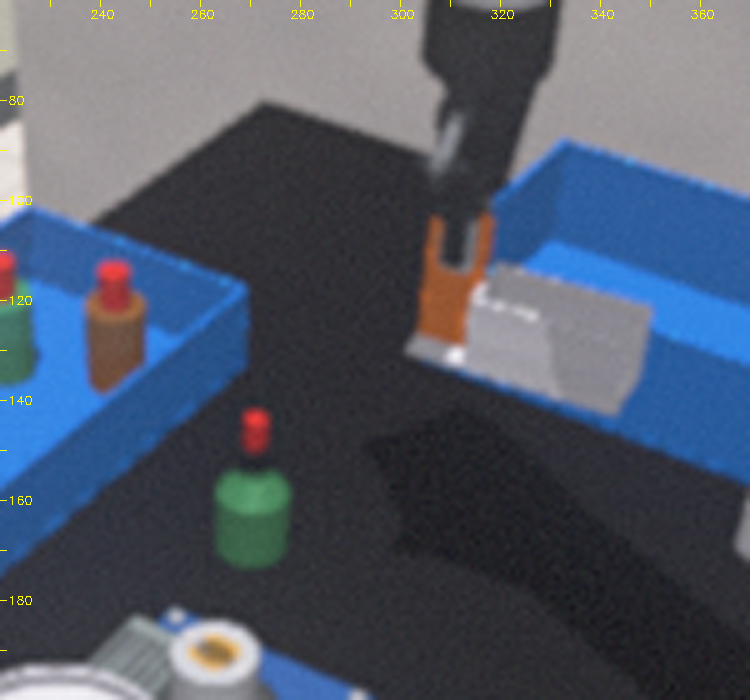

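servo_tool(motion=[[[-0.1,-0.05,0,0,0,0],[-0.25,-0.13,0,0,0,0],[-0.4,-0.21,0,0,0,0],[-0.5,-0.27,0,0,0,0],[-0.55,-0.3,0,0,0,0],[-0.55,-0.3,0,0,0,0],[-0.55,-0.3,0,0,0,0],[-0.55,-0.3,0,0,0,0],[-0.55,-0.3,0,0,0,0],[-0.55,-0.3,0,0,0,0],[-0.55,-0.3,0,0,0,0],[-0.55,-0.3,0,0,0,0]]])

```text
clock: 5.55
position: [0.639, -0.0027, 0.416]
ee_rot: [0.745, -0.667, -0.007, 0.003]
ft_force: [0.3, 0.1, -2.6]
grip_width: 0.148
```

servo_tool(motion=[[[-0.5,-0.25,0,0,0,0],[-0.4,-0.2,0,0,0,0],[-0.3,-0.15,0,0,0,0],[-0.2,-0.1,0,0,0,0],[-0.1,-0.05,0,0,0,0],[0,0,0,0,0,0]]])

```text
clock: 6.15
position: [0.6677, 0.0907, 0.4112]
ee_rot: [0.748, -0.663, -0.011, 0.004]
ft_force: [-0.4, 0.2, -2.0]
grip_width: 0.159
```

```bash
python3 - <<'E'
from h import *
delta(np.array([.673,.076,.41]),down(np.radians(6.3-90)))
print(cur()[2]["joint_pos"])
s=cams.camera("side");crop(s,"s7.png",160,90,290,260,4)
t=cams.camera("top");crop(t,"t7.png",200,130,320,230,5)
E
```

```text
clock 6.15 p [0.668 0.091 0.411] xyaw -83.07913599970529 tilt z [-0.021  0.009 -1.   ] grip 0.159 F [-0.421  0.189 -2.018] M [ 0.047 -0.09   0.012]
shift units now-frame [ 0.304 -0.07   0.02 ] turn units [0.233 0.125 0.125] shift in target frame [ 0.303 -0.073  0.024]
[ 0.097  0.481 -0.434  1.275  0.183  1.444 -1.77 ]
```

View pics/s7.png

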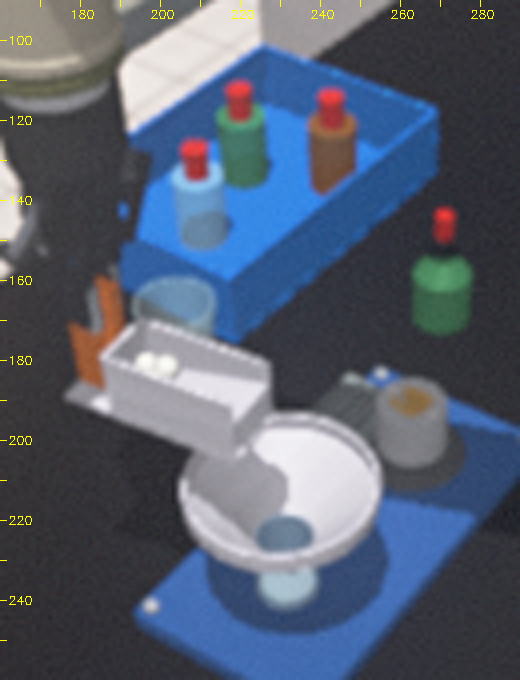

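View pics/t7.png

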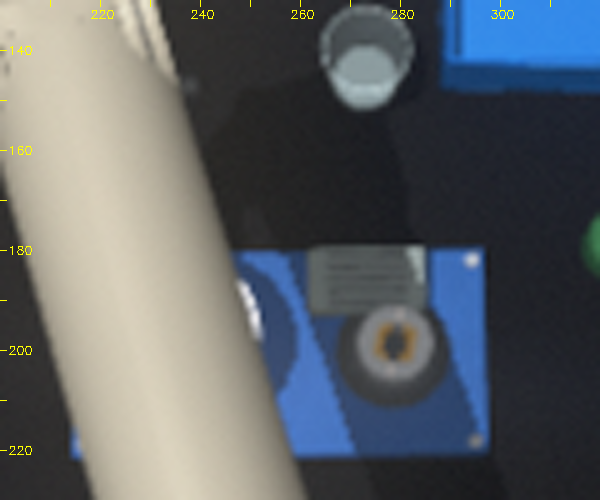

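servo_tool(motion=[[[0.1,-0.02,0.1,0.1,0.06,0.06],[0.1,-0.02,0.2,0.1,0.06,0.06],[0.1,-0.02,0.2,0,0,0],[0,0,0.1,0,0,0],[0,0,0,0,0,0]]])

```text
clock: 6.75
position: [0.6724, 0.0685, 0.3783]
ee_rot: [0.742, -0.67, 0.001, 0.002]
ft_force: [-0.3, 0.2, -1.4]
grip_width: 0.157
```

```bash
cat >> h.py <<'E'
def lip():
    p,r,o=cur(); return p+r@np.array([0,.1185,.199])
def pour(th,l):
    Rt=down(np.radians(6.3-90))@R.from_rotvec([np.radians(th),0,0]).as_matrix()
    delta(np.array(l)-Rt@np.array([0,.1185,.199]),Rt); print("lip",lip(),"tiltdeg",np.degrees(np.arccos(-cur()[1][2,2])),"q",cur()[2]["joint_pos"])
E
python3 - <<'E'
from h import *
pour(0,[.555,.063,.182])
E
```

```text
clock 6.75 p [0.672 0.068 0.378] xyaw -84.1845741899336 tilt z [-0.001 -0.004 -1.   ] grip 0.157 F [-0.336  0.165 -1.434] M [ 0.054 -0.069  0.009]
shift units now-frame [-0.149 -0.022 -0.055] turn units [ 0.018 -0.044 -0.097] shift in target frame [-0.149 -0.024 -0.054]
lip [0.554 0.056 0.179] tiltdeg 0.2357924104181458 q [ 0.121  0.492 -0.418  1.327  0.201  1.365 -1.764]
```

Tilt about the lip, 4° per row.

servo_tool(motion=[[[-0.1,0.15,-0.1,0.4,0,-0.1],[-0.05,0.28,-0.16,0.8,0,0],[0,0.28,-0.16,0.8,0,0],[0,0,0,0,0,0]]])

```text
clock: 7.15
position: [0.6344, 0.0722, 0.3964]
ee_rot: [0.742, -0.664, 0.06, -0.064]
ft_force: [0.4, -0.3, -1.1]
grip_width: 0.154
```

```bash
python3 - <<'E'
from h import *
pour(20,[.555,.063,.17])
E
```

```text
clock 7.15 p [0.634 0.072 0.396] xyaw -83.66652961420368 tilt z [ 0.175  0.016 -0.985] grip 0.154 F [ 0.355 -0.338 -1.068] M [-0.031  0.247 -0.046]
shift units now-frame [ 0.009  0.718 -0.151] turn units [ 1.981 -0.034  0.016] shift in target frame [ 0.01   0.681 -0.272]
lip [0.553 0.063 0.18 ] tiltdeg 10.09601171587511 q [ 0.163  0.337 -0.445  1.503  0.185  1.162 -1.766]
```

servo_tool(motion=[[[0,0.32,-0.1,0.8,0,0],[0,0.3,-0.1,0.8,0,0],[0,0.1,-0.1,0.4,0,0],[0,0,0,0,0,0]]])

```text
clock: 7.55
position: [0.5958, 0.068, 0.4024]
ee_rot: [0.734, -0.657, 0.117, -0.129]
ft_force: [-0.5, -0.0, -2.4]
grip_width: 0.154
```

```bash
python3 - <<'E'
from h import *
pour(30,[.555,.063,.158])
s=cams.camera("side");crop(s,"s8.png",160,90,290,260,4)
E
```

```text
clock 7.55 p [0.596 0.068 0.402] xyaw -83.65849971943123 tilt z [ 0.34   0.035 -0.94 ] grip 0.154 F [-0.543 -0.034 -2.439] M [-0.057  0.499  0.007]
shift units now-frame [ 0.01   0.801 -0.019] turn units [ 1.998 -0.026  0.021] shift in target frame [ 0.011  0.786 -0.157]
lip [0.553 0.063 0.175] tiltdeg 20.01265190942067 q [ 0.211  0.189 -0.461  1.681  0.156  0.948 -1.757]
```

View pics/s8.png

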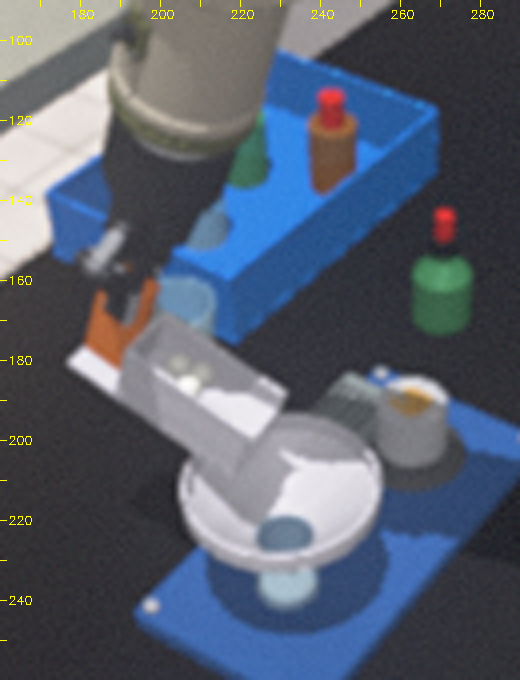

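servo_tool(motion=[[[0,0.08,0.2,0.2,0,0],[0,0,0,0,0,0],[0,0,0,0,0,0],[0,0,0,0,0,0]]])

```text
clock: 8.0
position: [0.598, 0.0682, 0.3907]
ee_rot: [0.733, -0.656, 0.119, -0.132]
ft_force: [0.2, 0.4, -1.2]
grip_width: 0.155
```

```bash
python3 - <<'E'
from h import *
pour(30,[.555,.063,.158])
s=cams.camera("side");crop(s,"s9.png",160,90,290,260,4)
E
```

```text
clock 8.0 p [0.598 0.068 0.391] xyaw -83.66102151644066 tilt z [ 0.349  0.037 -0.937] grip 0.155 F [ 0.184  0.438 -1.224] M [-0.057  0.463 -0.03 ]
shift units now-frame [ 0.008  0.76  -0.262] turn units [ 1.895 -0.012  0.015] shift in target frame [ 0.009  0.706 -0.383]
lip [0.557 0.063 0.163] tiltdeg 20.52639629969656 q [ 0.209  0.199 -0.459  1.696  0.164  0.915 -1.763]
```

View pics/s9.png

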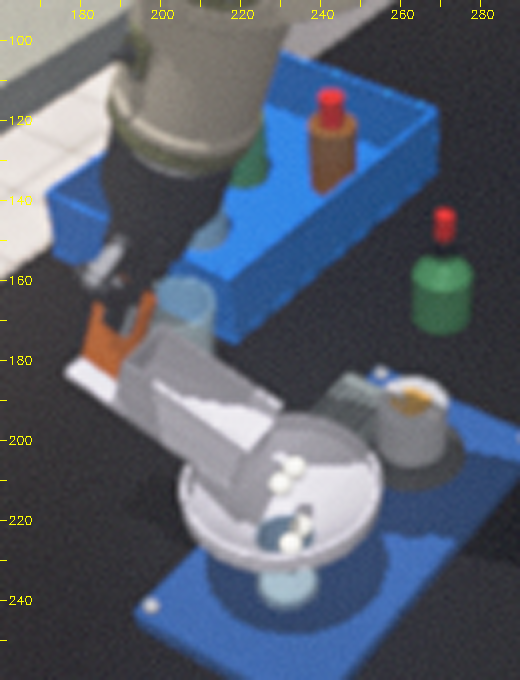

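servo_tool(motion=[[[0,0,0,0,0,0],[0,0,0,0,0,0],[0,0,-0.2,0,0,0],[0,0,-0.4,0,0,0],[0,0,-0.4,0,0,0],[0,0,0,0,0,0]]])

```text
clock: 8.65
position: [0.5799, 0.0666, 0.4416]
ee_rot: [0.733, -0.656, 0.119, -0.133]
ft_force: [0.3, 0.4, -1.7]
grip_width: 0.152
```

```bash
python3 - <<'E'
from h import *
delta(np.array([.518,-.322,.43]),down(np.radians(6.3-90)))
s=cams.camera("side");crop(s,"s10.png",160,90,290,260,4)
E
```

```text
clock 8.65 p [0.58  0.067 0.442] xyaw -83.62751491585058 tilt z [ 0.349  0.038 -0.936] grip 0.152 F [ 0.313  0.374 -1.673] M [-0.08   0.42   0.009]
shift units now-frame [ 7.586  2.043 -0.509] turn units [-4.111 -0.011  0.017] shift in target frame [7.589 2.083 0.232]
```

View pics/s10.png

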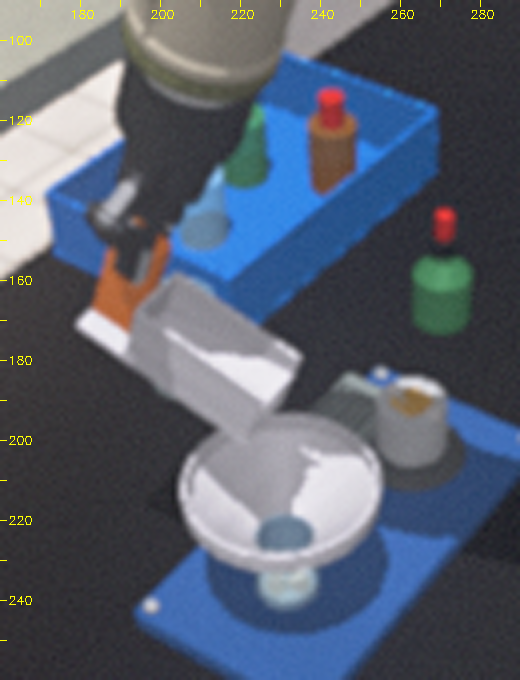

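servo_tool(motion=[[[0.1,0,0,-0.5,0,0],[0.3,0,0,-0.8,0,0],[0.5,0.1,0,-0.8,0,0],[0.7,0.1,0,-0.8,0,0],[0.8,0.2,0,-0.8,0,0],[0.8,0.2,0,-0.4,0,0],[0.8,0.25,0,0,0,0],[0.8,0.25,0,0,0,0],[0.8,0.25,0,0,0,0],[0.7,0.25,0,0,0,0],[0.5,0.2,0,0,0,0],[0.3,0.1,0,0,0,0]]])

```text
clock: 9.9
position: [0.5253, -0.3078, 0.4258]
ee_rot: [0.748, -0.664, -0.01, 0.008]
ft_force: [-0.1, -0.6, -1.8]
grip_width: 0.155
```

```bash
python3 - <<'E'
from h import *
delta(np.array([.518,-.322,.25]),down(np.radians(6.3-90)))
t=cams.camera("top");crop(t,"t11.png",205,170,305,225,8)
s=cams.camera("side");crop(s,"s11.png",180,165,300,270,6)
E
```

```text
clock 9.9 p [ 0.525 -0.308  0.426] xyaw -83.168879402526 tilt z [-0.025  0.001 -1.   ] grip 0.155 F [-0.139 -0.568 -1.809] M [-0.005 -0.118 -0.024]
shift units now-frame [0.278 0.092 3.518] turn units [0.281 0.042 0.107] shift in target frame [0.266 0.176 3.516]
```

View pics/t11.png

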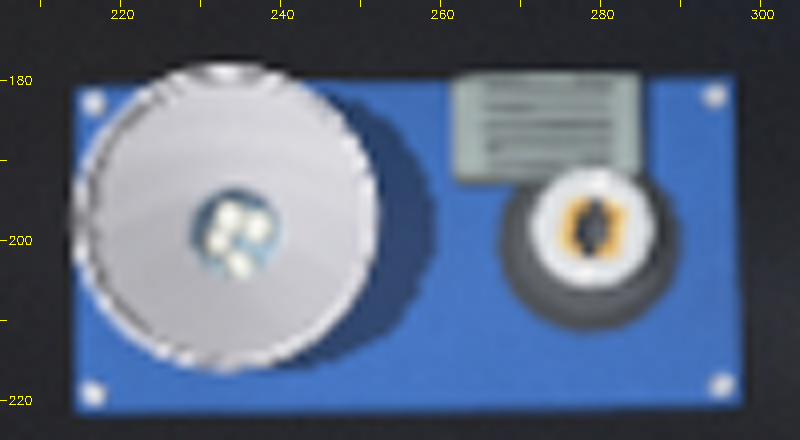

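View pics/s11.png

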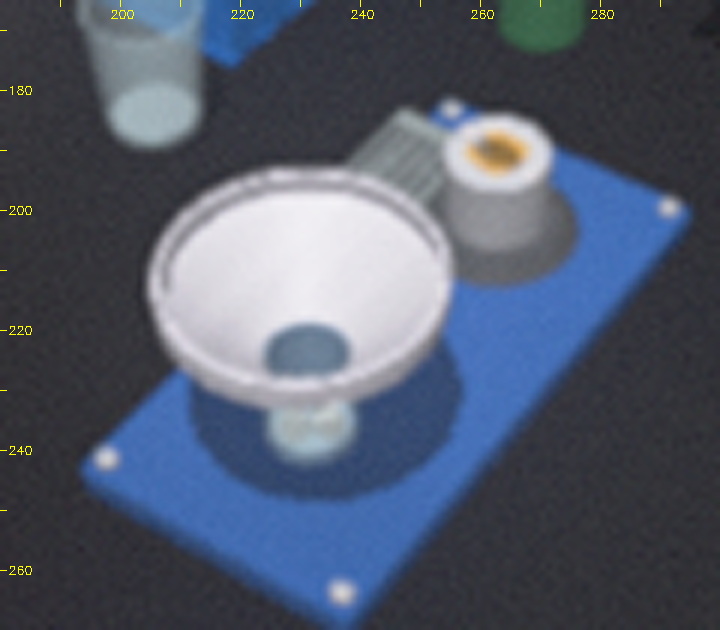

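servo_tool(motion=[[[0.1,0.05,0.3,0.1,0,0.05],[0.1,0.05,0.6,0.1,0,0.05],[0.05,0.05,0.7,0.05,0,0],[0,0,0.7,0,0,0],[0,0,0.6,0,0,0],[0,0,0.4,0,0,0],[0,0,0.2,0,0,0],[0,0,0,0,0,0]]])

```text
clock: 10.8
position: [0.524, -0.3096, 0.2432]
ee_rot: [0.749, -0.662, -0.002, -0.004]
ft_force: [0.2, 0.3, -1.5]
grip_width: 0.153
```

```bash
python3 - <<'E'
from h import *
delta(np.array([.518,-.322,.234]),down(np.radians(6.3-90)))
E
```

```text
clock 10.8 p [ 0.524 -0.31   0.243] xyaw -82.9774263514401 tilt z [ 0.002  0.009 -1.   ] grip 0.153 F [ 0.192  0.333 -1.477] M [-0.025 -0.054 -0.065]
shift units now-frame [0.234 0.151 0.182] turn units [-0.029  0.096  0.144] shift in target frame [0.234 0.147 0.184]
```

servo_tool(motion=[[[0,0,0.1,0,0.1,0],[0,0,0.08,0,0,0],[0,0,0.04,0,0,0],[0,0,0,0,0,0]]])

```text
clock: 11.2
position: [0.526, -0.3087, 0.2348]
ee_rot: [0.75, -0.662, 0.004, -0.001]
ft_force: [1.0, -0.3, -1.6]
grip_width: 0.154
```

```bash
python3 - <<'E'
from h import *
delta(np.array([.518,-.322,.234]),down(np.radians(6.3-90)))
E
```

```text
clock 11.2 p [ 0.526 -0.309  0.235] xyaw -82.8846286733268 tilt z [ 0.007 -0.003 -1.   ] grip 0.154 F [ 0.997 -0.349 -1.64 ] M [-0.043 -0.078 -0.068]
shift units now-frame [0.243 0.191 0.016] turn units [-0.081 -0.041  0.163] shift in target frame [0.246 0.188 0.016]
```

Nearly down; touch, then release.

servo_tool(motion=[[[0,0,0.04,-0.05,0,0],[0,0,0.04,0,0,0],[0,0,0,0,0,0]]])

```text
clock: 11.5
position: [0.5266, -0.3093, 0.2345]
ee_rot: [0.749, -0.662, 0.004, 0.0]
ft_force: [0.5, 0.8, -2.1]
grip_width: 0.153
```

servo_tool(motion=[[[0,0,0,0,0,0],[0,0,0,0,0,0],[0,0,0,0,0,0],[0,0,0,0,0,0],[0,0,0,0,0,0],[0,0,0,0,0,0]]], jaw=0)

```text
clock: 12.1
position: [0.5269, -0.3098, 0.2351]
ee_rot: [0.749, -0.662, 0.004, 0.0]
ft_force: [0.4, 0.4, -0.1]
grip_width: 0.999
```

```bash
python3 - <<'E'
from h import *
delta(np.array([.518,-.322,.234]),down(np.radians(6.3-90)))
s=cams.camera("side");crop(s,"s12.png",260,90,360,200,5)
E
```

```text
clock 12.1 p [ 0.527 -0.31   0.235] xyaw -82.9582280181386 tilt z [ 0.006 -0.006 -1.   ] grip 0.999 F [ 0.378  0.41  -0.056] M [-0.005 -0.009 -0.002]
shift units now-frame [0.22  0.206 0.023] turn units [-0.065 -0.08   0.149] shift in target frame [0.223 0.203 0.023]
```

View pics/s12.png

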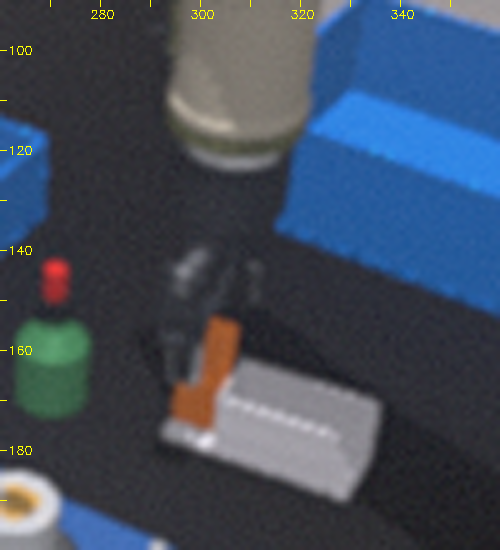

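servo_tool(motion=[[[0,0,-0.3,0,0,0],[0,0,-0.6,0,0,0],[0,0,-0.8,0,0,0],[0,0,-0.8,0,0,0],[0,0,-0.6,0,0,0],[0,0,-0.4,0,0,0],[0,0,0,0,0,0]]])

```text
clock: 12.85
position: [0.5249, -0.3078, 0.4236]
ee_rot: [0.749, -0.662, 0.005, -0.0]
ft_force: [-0.8, -1.3, -0.0]
grip_width: 1.003
```

```bash
python3 - <<'E'
from h import *
delta(np.array([.490,.323,.40]),down(np.radians(-61)))
for n in("top","side"):
    ims=[]
    for i in range(6):
        c=cams.camera(n); ims.append(c["color"].astype(float))
    c["color"]=np.mean(ims,0).astype(np.uint8)
    if n=="top": crop(c,"hubT.png",264,183,294,213,20); crop(c,"shT.png",150,195,180,225,18)
    else: crop(c,"hubS.png",247,175,279,203,20); crop(c,"shS.png",160,280,200,320,15)
s=cams.camera("side");crop(s,"s13.png",260,90,400,200,5)
E
```

```text
clock 12.85 p [ 0.525 -0.308  0.424] xyaw -82.91228337236782 tilt z [ 0.009 -0.007 -1.   ] grip 1.003 F [-0.779 -1.266 -0.012] M [-0.014 -0.043  0.001]
shift units now-frame [-12.609  -0.862   0.38 ] turn units [-0.07  -0.105 -4.382] shift in target frame [-11.373  -5.507   0.472]
```

View pics/hubT.png

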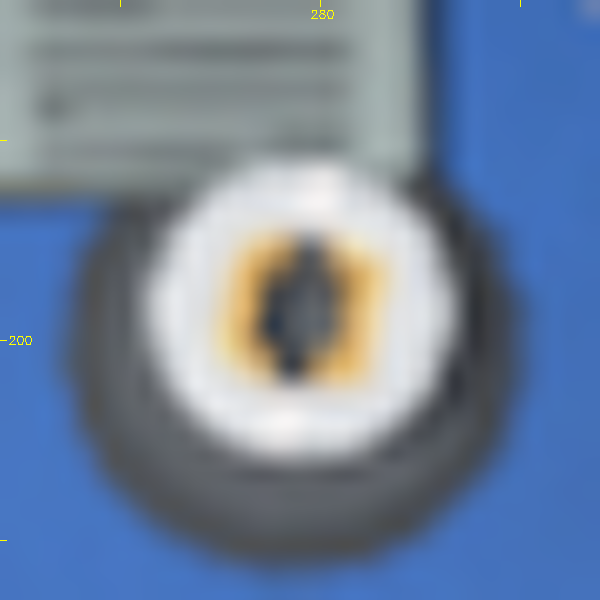

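View pics/hubS.png

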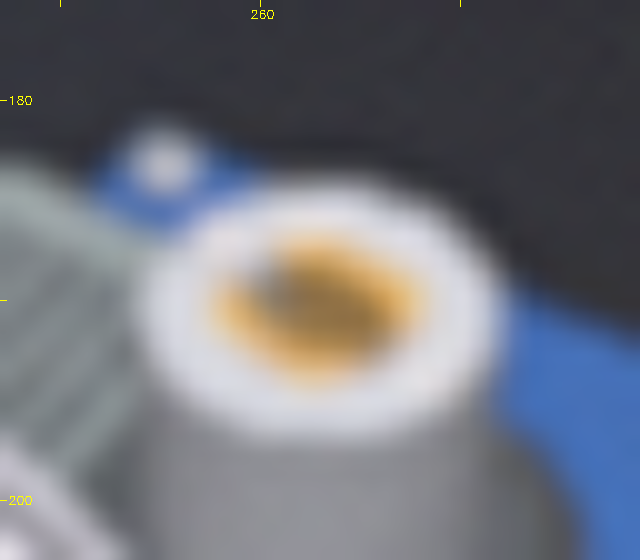

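View pics/shT.png

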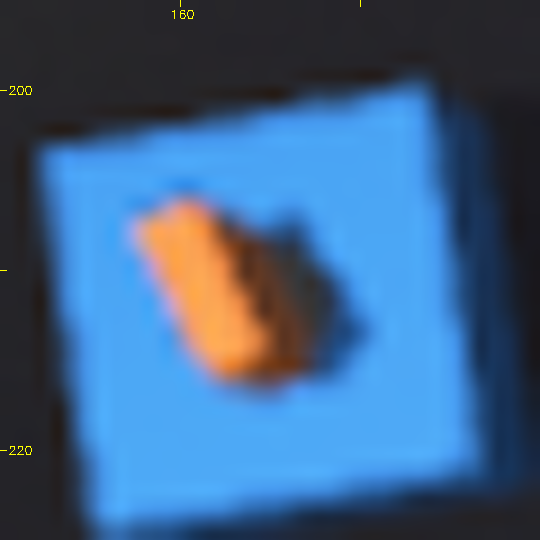

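View pics/shS.png

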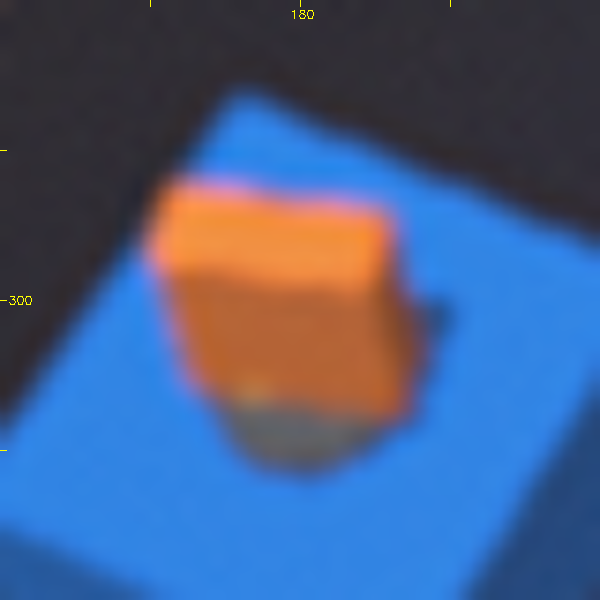

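View pics/s13.png

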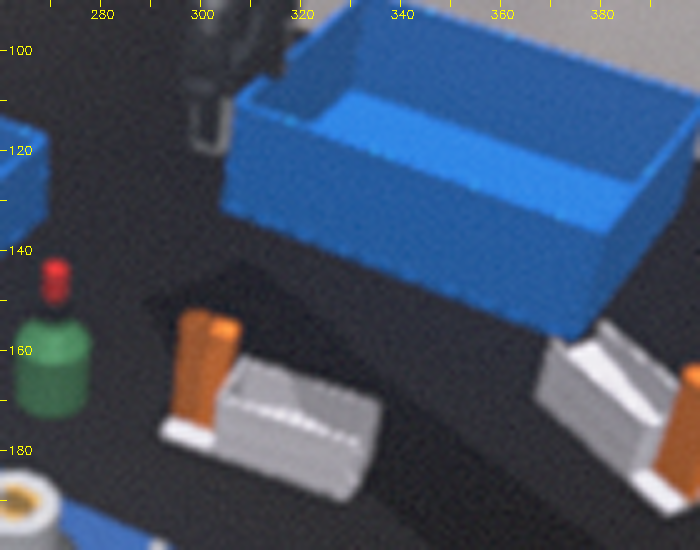

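```bash
python3 - <<'E'
from h import *
t=cams.camera("top");s=cams.camera("side")
def yaw(c,a,b,z):
    d=atz(c,*a,z)-atz(c,*b,z); return round(np.degrees(np.arctan2(d[1],d[0])),1),np.linalg.norm(d)
T=lambda x,y:(264+x/20,183+y/20)
print("slot",yaw(t,T(304,238),T(292,378),.075),yaw(t,T(321,185),T(283,425),.075),yaw(t,T(245,240),T(228,370),.075),yaw(t,T(375,265),T(350,380),.075))
S=lambda x,y:(247+x/20,175+y/20)
print("slotS",yaw(s,S(262,272),S(380,350),.075), "hub c",atz(s,*S(322,305),.075),atz(t,*T(303,312),.075))
A=lambda x,y:(160+x/15,280+y/15)
print("shaft",yaw(s,A(170,180),A(385,205),.103),yaw(s,A(155,265),A(380,290),.103),"c",atz(s,*A(272,235),.103))
B=lambda x,y:(150+x/18,195+y/18)
print("shaftT",yaw(t,B(133,222),B(215,378),.103),yaw(t,B(210,200),B(270,350),.103),"c",atz(t,*B(205,290),.103))
print("stand c",atz(t,*B(265,308),.055))
E
```

```text
slot (np.float64(-4.2), np.float64(0.026273610907728878)) (np.float64(-8.3), np.float64(0.0454457613904562)) (np.float64(-6.7), np.float64(0.024519509857613732)) (np.float64(-11.6), np.float64(0.02200061605926675))
slotS (np.float64(-8.9), np.float64(0.025030531220039554)) hub c [ 0.543 -0.103  0.075] [ 0.545 -0.105  0.075]
shaft (np.float64(28.0), np.float64(0.03422600007707766)) (np.float64(28.4), np.float64(0.035321617039025956)) c [0.487 0.326 0.103]
shaftT (np.float64(30.2), np.float64(0.03630595146893442)) (np.float64(24.3), np.float64(0.033212705049411595)) c [0.489 0.324 0.103]
stand c [0.49  0.324 0.055]
```

servo_tool(motion=[[[-0.4,0,0,0,0,0],[-0.8,-0.05,0,0,0,0],[-0.95,-0.07,0,0,0,0],[-0.95,-0.07,0,0,0,0],[-0.95,-0.07,0,0,0,0],[-0.95,-0.07,0,0,0,0],[-0.95,-0.07,0,0,0,0],[-0.95,-0.07,0,0,0,0],[-0.95,-0.07,0,0,0,0],[-0.95,-0.07,0,0,0,0],[-0.95,-0.07,0,0,0,0],[-0.95,-0.07,0,0,0,0]]])

```text
clock: 14.8
position: [0.496, 0.2395, 0.4165]
ee_rot: [0.744, -0.668, 0.006, 0.0]
ft_force: [0.9, -0.6, -0.0]
grip_width: 0.997
```

```bash
python3 - <<'E'
from h import *
delta(np.array([.4885,.325,.35]),down(np.radians(-62)))
print(cur()[2]["joint_pos"])
E
```

```text
clock 14.8 p [0.496 0.24  0.416] xyaw -83.82442012068168 tilt z [ 0.008 -0.008 -1.   ] grip 0.997 F [ 0.885 -0.571 -0.004] M [ 0.002 -0.031  0.034]
shift units now-frame [-1.727 -0.025  1.315] turn units [-0.064 -0.112 -4.364] shift in target frame [-1.58  -0.669  1.329]
[ 0.019  0.218 -0.638  1.617  0.143  1.349 -2.101]
```

servo_tool(motion=[[[-0.5,0,0.2,0,-0.05,-0.8],[-0.5,0,0.2,-0.05,-0.05,-0.9],[-0.4,0,0.2,0,0,-0.9],[-0.2,-0.1,0.2,0,0,-0.9],[-0.1,-0.2,0.2,0,0,-0.8],[0,0,0.1,0,0,0],[0,0,0,0,0,0]]])

```text
clock: 15.5
position: [0.4879, 0.3404, 0.3602]
ee_rot: [0.862, -0.507, -0.0, -0.003]
ft_force: [0.5, 0.4, -0.6]
grip_width: 0.995
```

```bash
python3 - <<'E'
from h import *
delta(np.array([.4885,.325,.30]),down(np.radians(-62)))
print(cur()[2]["joint_pos"])
E
```

```text
clock 15.5 p [0.488 0.34  0.36 ] xyaw -60.88481565091517 tilt z [ 0.002  0.005 -1.   ] grip 0.995 F [ 0.481  0.366 -0.578] M [-0.013  0.007 -0.018]
shift units now-frame [0.28  0.145 1.203] turn units [-0.052  0.042  0.223] shift in target frame [0.278 0.134 1.205]
[-0.113  0.379 -0.718  1.576  0.255  1.277 -1.931]
```

servo_tool(motion=[[[0.14,0.07,0.4,0,0,0.22],[0.14,0.07,0.5,0,0,0],[0,0,0.3,0,0,0],[0,0,0,0,0,0]]])

```text
clock: 15.9
position: [0.4891, 0.3233, 0.3009]
ee_rot: [0.855, -0.519, 0.001, -0.004]
ft_force: [-0.0, -0.6, -0.6]
grip_width: 0.997
```

```bash
python3 - <<'E'
from h import *
delta(np.array([.4885,.325,.242]),down(np.radians(-62)))
s=cams.camera("side");crop(s,"s14.png",130,220,230,330,5)
E
```

```text
clock 15.9 p [0.489 0.323 0.301] xyaw -62.52702811547974 tilt z [ 0.006  0.006 -1.   ] grip 0.997 F [-0.029 -0.557 -0.569] M [-0.024  0.025  0.038]
shift units now-frame [-0.033  0.005  1.179] turn units [-0.092  0.031 -0.106] shift in target frame [-0.036 -0.005  1.179]
```

View pics/s14.png

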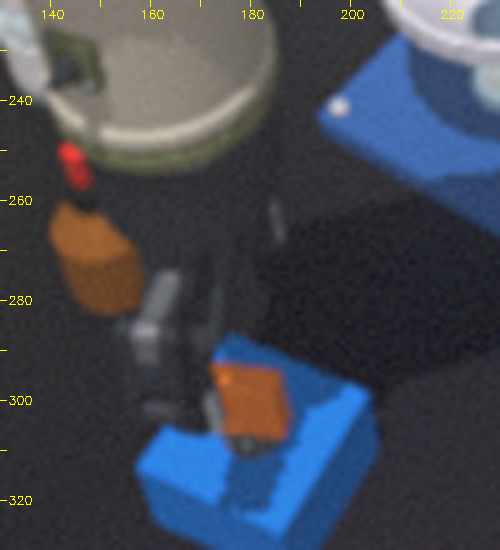

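servo_tool(motion=[[[-0.03,0,0.4,-0.09,0.03,-0.1],[0,0,0.4,0,0,0],[0,0,0.3,0,0,0],[0,0,0.05,0,0,0],[0,0,0,0,0,0]]])

```text
clock: 16.45
position: [0.4899, 0.3272, 0.2462]
ee_rot: [0.857, -0.515, 0.002, -0.003]
ft_force: [0.3, -0.1, 1.2]
grip_width: 1.002
```

```bash
python3 - <<'E'
from h import *
delta(np.array([.4885,.325,.242]),down(np.radians(-62)))
E
```

```text
clock 16.45 p [0.49  0.327 0.246] xyaw -62.032492075751044 tilt z [ 0.006  0.004 -1.   ] grip 1.002 F [ 0.319 -0.067  1.193] M [-0.003  0.011  0.018]
shift units now-frame [0.025 0.046 0.084] turn units [-0.079  0.007 -0.007] shift in target frame [0.025 0.046 0.084]
```

servo_tool(motion=[[[0.02,0.05,0.08,-0.09,0,0],[0,0,0,0,0,0]]])

```text
clock: 16.65
position: [0.4883, 0.3254, 0.2431]
ee_rot: [0.857, -0.515, -0.0, -0.0]
ft_force: [-0.7, 0.6, -0.4]
grip_width: 1.001
```

servo_tool(motion=[[[0,0,0,0,0,0],[0,0,0,0,0,0],[0,0,0,0,0,0],[0,0,0,0,0,0],[0,0,0,0,0,0],[0,0,0,0,0,0],[0,0,0,0,0,0],[0,0,0,0,0,0]]], jaw=255, force=80)

```text
clock: 17.45
position: [0.4889, 0.3256, 0.2449]
ee_rot: [0.857, -0.515, 0.0, -0.001]
ft_force: [0.5, 0.1, 0.8]
grip_width: 0.154
```

```bash
python3 - <<'E'
from h import *
delta(np.array([.4885,.325,.242]),down(np.radians(-62)))
s=cams.camera("side");crop(s,"s15.png",130,220,230,330,5)
E
```

```text
clock 17.45 p [0.489 0.326 0.245] xyaw -62.051572506885435 tilt z [ 0.002  0.002 -1.   ] grip 0.154 F [0.544 0.111 0.776] M [-0.003  0.    -0.004]
shift units now-frame [0.008 0.012 0.058] turn units [-0.029  0.007 -0.01 ] shift in target frame [0.008 0.012 0.058]
```

View pics/s15.png

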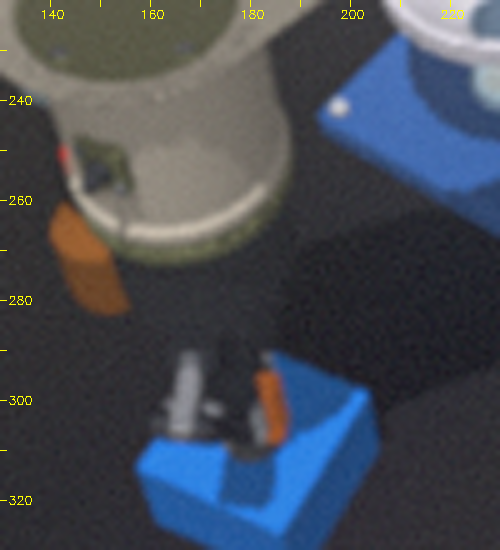

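servo_tool(motion=[[[0,0,-0.2,0,0,0],[0,0,-0.4,0,0,0],[0,0,-0.6,0,0,0],[0,0,-0.7,0,0,0],[0,0,-0.7,0,0,0],[0,0,-0.6,0,0,0],[0,0,-0.4,0,0,0],[0,0,-0.2,0,0,0],[0,0,0,0,0,0]]])

```text
clock: 18.4
position: [0.4871, 0.3246, 0.4443]
ee_rot: [0.857, -0.515, -0.001, 0.0]
ft_force: [-0.1, -1.0, -2.5]
grip_width: 0.154
```

```bash
python3 - <<'E'
from h import *
delta(np.array([.5445,-.1035,.42]),down(np.radians(-98)))
s=cams.camera("side");crop(s,"s16.png",110,180,240,330,4)
E
```

```text
clock 18.4 p [0.487 0.325 0.444] xyaw -61.95234665583715 tilt z [-0.001  0.    -1.   ] grip 0.154 F [-0.068 -0.97  -2.544] M [-0.005 -0.016  0.012]
shift units now-frame [8.097 3.013 0.483] turn units [0.012 0.005 7.21 ] shift in target frame [ 8.319 -2.328  0.486]
```

View pics/s16.png

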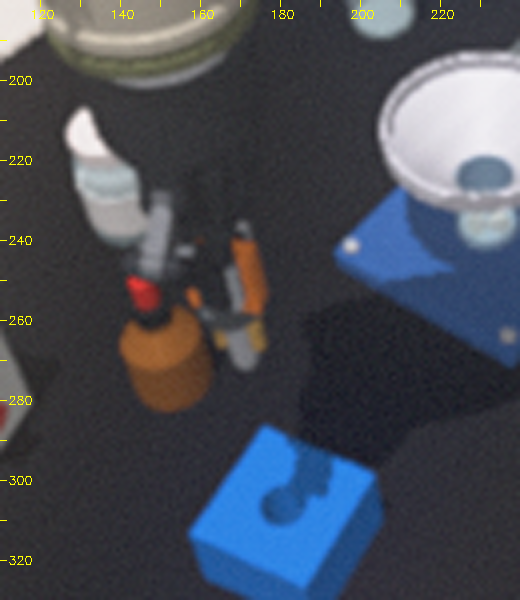

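servo_tool(motion=[[[0.3,0.1,0,0,0,0],[0.6,0.22,0,0,0,0],[0.8,0.3,0,0,0,0],[0.8,0.3,0,0,0,0],[0.8,0.3,0,0,0,0],[0.8,0.3,0,0,0,0],[0.8,0.3,0,0,0,0],[0.8,0.3,0,0,0,0],[0.8,0.3,0,0,0,0],[0.8,0.3,0,0,0,0],[0.5,0.2,0,0,0,0],[0.2,0.1,0,0,0,0]]])

```text
clock: 19.65
position: [0.5402, -0.1156, 0.4226]
ee_rot: [0.859, -0.512, -0.013, 0.008]
ft_force: [0.6, 0.2, -1.9]
grip_width: 0.151
```

servo_tool(motion=[[[0,0,0,0,0,0.6],[0,0,0,0,0,0.9],[0,0,0,0,0,0.9],[0,0,0,0,0,0.9],[0,0,0,0,0,0.9],[0,0,0,0,0,0.9],[0,0,0,0,0,0.9],[0,0,0,0,0,0.8],[0,0,0,0,0,0]]])

```text
clock: 20.55
position: [0.5383, -0.1095, 0.4111]
ee_rot: [-0.665, 0.747, 0.018, -0.016]
ft_force: [-0.2, -0.2, -1.7]
grip_width: 0.149
```

```bash
python3 - <<'E'
from h import *
delta(np.array([.5445,-.1035,.345]),down(np.radians(-98)))
print(cur()[2]["joint_pos"])
E
```

```text
clock 20.55 p [ 0.538 -0.11   0.411] xyaw -96.61862241160398 tilt z [-0.049  0.006 -0.999] grip 0.149 F [-0.193 -0.214 -1.732] M [ 0.021 -0.082  0.003]
shift units now-frame [-0.133 -0.173  1.314] turn units [0.561 0.    0.276] shift in target frame [-0.137 -0.106  1.321]
[ 0.461  0.207 -0.395  1.617  0.078  1.383 -1.63 ]
```

servo_tool(motion=[[[-0.07,-0.05,0.3,0.3,0,0.15],[-0.07,-0.05,0.4,0.26,0,0.13],[0,0,0.3,0,0,0],[0,0,0.2,0,0,0],[0,0,0,0,0,0]]])

```text
clock: 21.05
position: [0.5424, -0.0989, 0.3461]
ee_rot: [-0.661, 0.75, 0.001, -0.0]
ft_force: [0.1, -0.3, -2.4]
grip_width: 0.149
```

```bash
python3 - <<'E'
from h import *
delta(np.array([.5445,-.1035,.335]),down(np.radians(-98)))
p,r,o=cur()
s=cams.camera("side");crop(s,"s17.png",210,110,310,220,6);t=cams.camera("top");crop(t,"t17.png",240,160,320,230,6)
print("nose pred",p+r[:,2]*.24, proj(s,p+r[:,2]*.24), "hub px",proj(s,[.5445,-.1035,.075]))
E
```

```text
clock 21.05 p [ 0.542 -0.099  0.346] xyaw -97.2204388075775 tilt z [-0.002  0.002 -1.   ] grip 0.149 F [ 0.134 -0.279 -2.402] M [ 0.011 -0.096 -0.025]
shift units now-frame [ 0.087 -0.055  0.223] turn units [0.027 0.02  0.156] shift in target frame [ 0.086 -0.055  0.223]
nose pred [ 0.542 -0.098  0.106] [262.684 183.815] hub px [262.771 189.986]
```

View pics/s17.png

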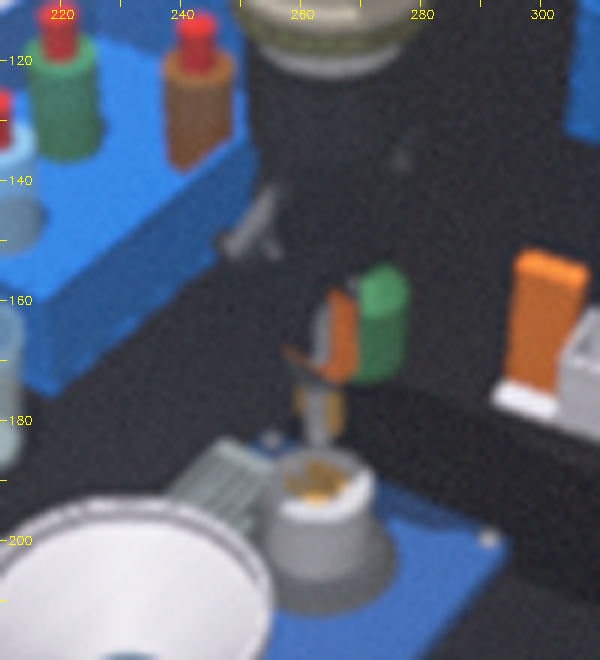

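View pics/t17.png

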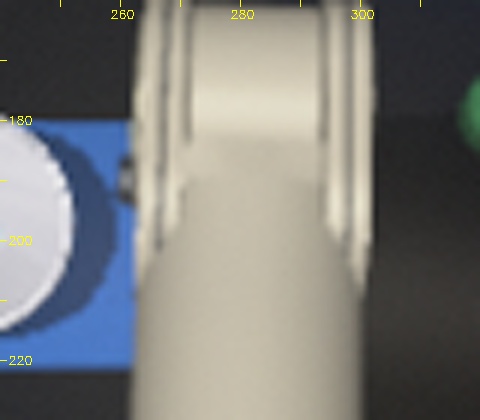

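servo_tool(motion=[[[0.09,-0.06,0.1,0,0,0.15],[0,0,0.1,0,0,0],[0,0,0,0,0,0]]])

```text
clock: 21.45
position: [0.5461, -0.1046, 0.3389]
ee_rot: [-0.656, 0.755, -0.001, 0.001]
ft_force: [-0.4, -0.6, -2.6]
grip_width: 0.149
```

```bash
python3 - <<'E'
from h import *
delta(np.array([.5445,-.1035,.313]),down(np.radians(-98)))
p,r,o=cur()
s=cams.camera("side");crop(s,"s18.png",235,150,295,220,10)
print("nose pred",p+r[:,2]*.24, proj(s,p+r[:,2]*.24), "hub px",proj(s,[.5445,-.1035,.075]))
E
```

```text
clock 21.45 p [ 0.546 -0.105  0.339] xyaw -98.07887027210504 tilt z [ 0.003  0.001 -1.   ] grip 0.149 F [-0.359 -0.627 -2.625] M [ 0.07   0.035 -0.022]
shift units now-frame [-0.017  0.036  0.518] turn units [-0.034  0.015 -0.016] shift in target frame [-0.018  0.034  0.518]
nose pred [ 0.547 -0.104  0.099] [262.432 183.831] hub px [262.771 189.986]
```

View pics/s18.png

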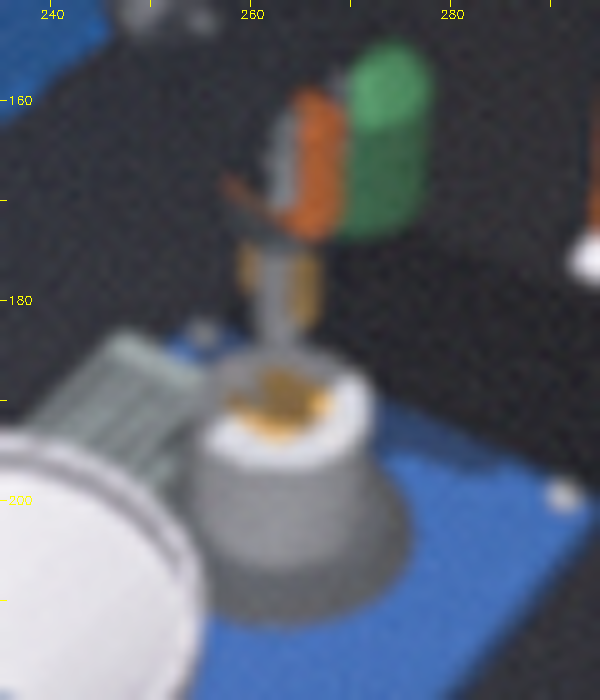

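servo_tool(motion=[[[-0.02,0.03,0.2,-0.03,0,0],[0,0,0.2,0,0,0],[0,0,0.15,0,0,0],[0,0,0,0,0,0]]])

```text
clock: 21.9
position: [0.5446, -0.1034, 0.3093]
ee_rot: [-0.656, 0.755, 0.0, 0.001]
ft_force: [1.2, -0.6, -1.7]
grip_width: 0.15
```

```bash
python3 - <<'E'
from h import *
delta(np.array([.5445,-.1035,.303]),down(np.radians(-98)))
E
```

```text
clock 21.9 p [ 0.545 -0.103  0.309] xyaw -98.07764761093036 tilt z [ 0.001  0.001 -1.   ] grip 0.15 F [ 1.173 -0.583 -1.727] M [ 0.001 -0.002 -0.001]
shift units now-frame [0.003 0.001 0.126] turn units [-0.006  0.013 -0.016] shift in target frame [0.003 0.001 0.126]
```

Perfectly centred; continue until keys reach the face (tip 18 mm in → TCP ≈ 0.297).

servo_tool(motion=[[[0,0,0.1,0,0,0],[0,0,0.1,0,0,0],[0,0,0.05,0,0,0],[0,0,0,0,0,0]]])

```text
clock: 22.3
position: [0.5446, -0.1032, 0.2956]
ee_rot: [-0.656, 0.755, 0.0, 0.001]
ft_force: [-0.5, -0.4, -1.9]
grip_width: 0.15
```

```bash
python3 - <<'E'
from h import *
delta(np.array([.5445,-.1035,.287]),down(np.radians(-98)))
E
```

```text
clock 22.3 p [ 0.545 -0.103  0.296] xyaw -98.0652118312549 tilt z [ 0.     0.001 -1.   ] grip 0.15 F [-0.507 -0.379 -1.859] M [-0.019 -0.027 -0.016]
shift units now-frame [0.006 0.002 0.172] turn units [-0.004  0.015 -0.013] shift in target frame [0.005 0.002 0.172]
```

servo_tool(motion=[[[0,0,0.06,0,0,0],[0,0,0.06,0,0,0],[0,0,0.06,0,0,0],[0,0,0,0,0,0]]])

```text
clock: 22.7
position: [0.5448, -0.1033, 0.2863]
ee_rot: [-0.656, 0.755, -0.0, 0.001]
ft_force: [-0.0, 0.6, -2.1]
grip_width: 0.15
```

```bash
python3 - <<'E'
from h import *
delta(np.array([.5445,-.1035,.275]),down(np.radians(-98)))
E
```

```text
clock 22.7 p [ 0.545 -0.103  0.286] xyaw -98.07402603459138 tilt z [ 0.001  0.001 -1.   ] grip 0.15 F [-0.041  0.617 -2.087] M [-0.032  0.012 -0.031]
shift units now-frame [0.004 0.006 0.225] turn units [-0.013  0.013 -0.015] shift in target frame [0.004 0.006 0.225]
```

servo_tool(motion=[[[0,0,0.08,0,0,0],[0,0,0.08,0,0,0],[0,0,0.08,0,0,0],[0,0,0.05,0,0,0],[0,0,0,0,0,0]]])

```text
clock: 23.2
position: [0.5452, -0.1033, 0.2715]
ee_rot: [-0.656, 0.755, -0.001, 0.001]
ft_force: [-0.5, 0.4, 4.2]
grip_width: 0.147
```

```bash
python3 - <<'E'
from h import *
delta(np.array([.5445,-.1035,.265]),down(np.radians(-98)))
E
```

```text
clock 23.2 p [ 0.545 -0.103  0.271] xyaw -98.07645657620911 tilt z [ 0.003  0.001 -1.   ] grip 0.147 F [-0.47   0.393  4.204] M [ 0.02   0.569 -0.017]
shift units now-frame [0.006 0.015 0.13 ] turn units [-0.03   0.012 -0.015] shift in target frame [0.005 0.014 0.13 ]
```

servo_tool(motion=[[[0,0.01,0.08,0,0,0],[0,0,0.08,0,0,0],[0,0,0.08,0,0,0],[0,0,0.05,0,0,0]]])

```text
clock: 23.6
position: [0.5454, -0.1029, 0.2648]
ee_rot: [-0.655, 0.755, -0.002, 0.001]
ft_force: [-11.7, 1.0, 20.4]
grip_width: 0.152
```

```bash
python3 - <<'E'
from h import *
delta(np.array([.5445,-.1035,.265]),down(np.radians(-98)))
s=cams.camera("side");crop(s,"s19.png",235,130,295,220,8)
E
```

```text
clock 23.6 p [ 0.545 -0.103  0.265] xyaw -98.10577447876982 tilt z [ 0.004 -0.002 -1.   ] grip 0.152 F [-11.738   1.009  20.351] M [ 0.459  2.849 -0.001]
shift units now-frame [ 0.014  0.016 -0.004] turn units [-0.054 -0.017 -0.021] shift in target frame [ 0.014  0.016 -0.004]
```

View pics/s19.png

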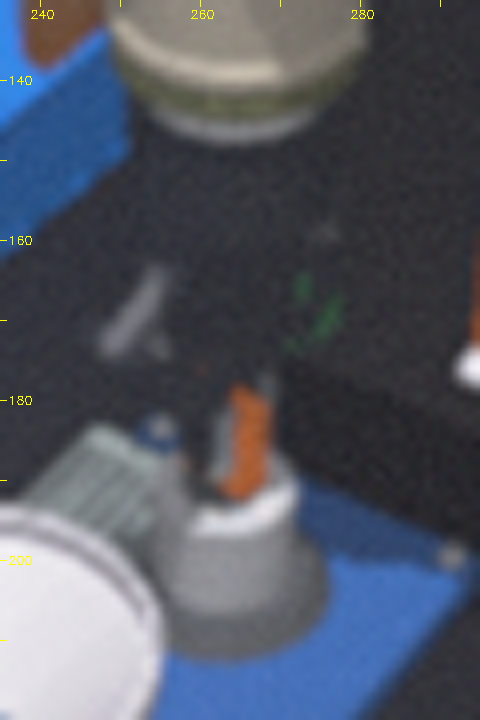

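servo_tool(motion=[[[0,0.02,0.06,-0.05,0,0],[0,0.02,0.06,0,0,0],[0,0,0.06,0,0,0],[0,0,0.06,0,0,0]]])

```text
clock: 24.05
position: [0.545, -0.1022, 0.2647]
ee_rot: [-0.655, 0.756, -0.004, 0.001]
ft_force: [-17.0, 2.3, 33.6]
grip_width: 0.151
```

```bash
python3 - <<'E'
from h import *
delta(np.array([.5445,-.1035,.265]),down(np.radians(-98)))
for i in range(8):
    s=cams.camera("side"); o=status.get_obs(); print(o["clock"],o["position"],o["ft_force"],o["grip_width"])
crop(s,"s20.png",235,130,295,220,8); crop(s,"s21.png",180,140,340,270,5)
t=cams.camera("top");cv2.imwrite("pics/t21.png",t["color"][:,:,::-1]); crop(t,"t22.png",205,170,355,245,5)
E
```

```text
clock 24.05 p [ 0.545 -0.102  0.265] xyaw -98.15229488208968 tilt z [ 0.007 -0.006 -1.   ] grip 0.151 F [-17.      2.293  33.557] M [0.73  3.996 0.038]
shift units now-frame [ 0.027  0.006 -0.005] turn units [-0.087 -0.054 -0.03 ] shift in target frame [ 0.027  0.007 -0.005]
24.1 [ 0.545 -0.102  0.265] [-16.023   1.898  33.748] 0.1492364580429404
24.15 [ 0.545 -0.102  0.265] [-16.943   0.924  33.104] 0.15105210995535162
24.2 [ 0.545 -0.102  0.265] [-15.656   1.511  33.228] 0.15143801374903249
24.25 [ 0.545 -0.102  0.265] [-16.01    1.576  33.265] 0.15516596750955586
24.3 [ 0.545 -0.102  0.265] [-16.602   1.336  33.41 ] 0.14874639718137128
24.35 [ 0.545 -0.102  0.265] [-16.607   1.577  33.338] 0.14714037915437983
24.4 [ 0.545 -0.102  0.265] [-17.32    2.657  33.275] 0.1481625044734563
24.45 [ 0.545 -0.102  0.265] [-16.142   2.417  33.473] 0.1520303216717175
```

View pics/s21.png

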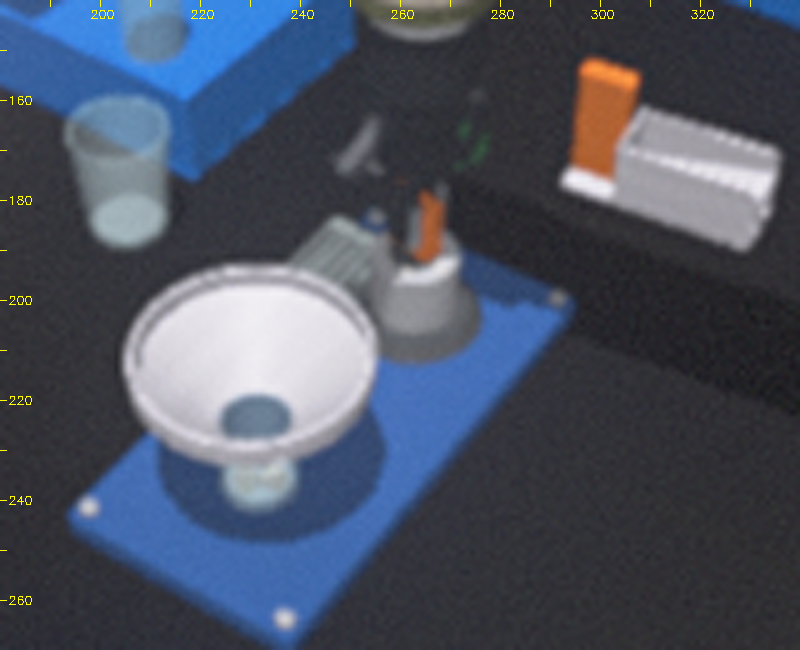

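View pics/t22.png

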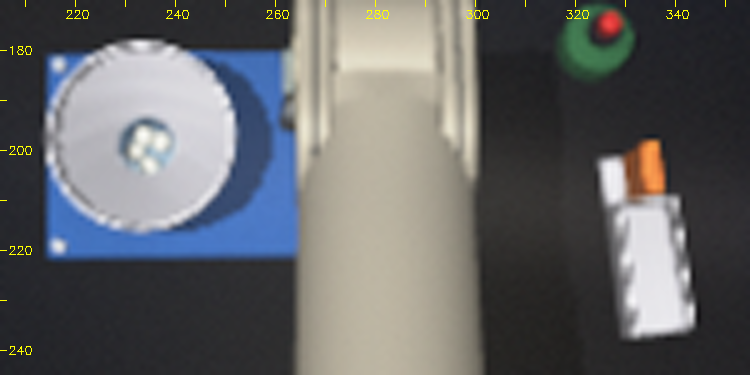

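```bash
python3 - <<'E'
from h import *
print(order.hand_in()); o=status.get_obs(); print(o["clock"],o["position"],o["ft_force"],o["grip_width"])
E
```

```text
the job is handed in; nothing more can be done
None
the job is handed in; nothing more can be done
```

The job is handed in at about 24.5 s of the 72 s allowed. No verdict is reported.

- **Balls:** I took the left-hand scoop and tipped it about 20° over the funnel. All four balls show inside the jar in the last top picture.
- **Scoop:** It is back on the bench near its starting place. The last pictures show it upright and clear of the fingers.
- **Shaft:** I set it in the hub turned to the keyway angle read from the images (about -8°). The keys slid in without any searching turn.
- **Push home:** The spring was felt starting at the expected height. The shaft then stopped hard with the tool at 0.265 m, which is the computed home height, so I take the collar to be on the hub.
- **Hold:** The push stayed steady at about 33 N, with the fingers still closed on the tab. The tool was under 0.6° off vertical and within about 1.5 mm of the hub's axis.

**Did not fit:** The final push also carried a sideways force of about 17 N along -x. One small correction did not reduce it, and I left it because it was steady. The collar itself is partly hidden by the gripper, so "home" rests on the height and force readings.

The green bottle and the beaker were standing in the last crops. I saw the amber bottle upright when I lifted the shaft out, but did not look at it again after that.

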